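# Make up two toy-safety test kits

## Robot

A 7-joint arm with a two-finger parallel gripper is mounted at the origin on the work surface. World frame = base frame: x ahead of the robot, y to its left, z up, the work surface at z = 0. Lengths are in m, angles in rad, forces in N, time in s.
With the tool pointing down it reaches from about 0.425 to 1.025 m from the base axis. Payload 9.4 kg.
Tool frame: the origin (TCP) lies midway between the tips of the shut fingers; the grasp point (between the pads) lies 19 mm behind it; z points along the fingers, y is the line along which they close (so a half turn about z gives the same grasp; the last joint's range is limited). The gripper opens to 93 mm and grips with 3 to 60 N. Pads are 15 mm wide; open, the fingers measure 128 mm over their backs; the gripper's body (75 mm by 188 mm) begins 65 mm behind the grasp point.
Start: joints at [-1.285, 0.599, -0.003, 1.599, 0.002, 0.943, -0.08], TCP at [0.257, 0.678, 0.219] pointing down, gripper open.
Joint ranges: [-2.57, 2.57], [-0.35, 1.97], [-1.29, 1.29], [0.11, 2.56], [-1.05, 4.19], [0.11, 1.86], [-2.63, 2.63]. Speed limits (rad/s): [2.22, 2.22, 3.01, 3.01, 3.14, 3.14, 3.14].

## Interface

Orientations are given as a 3x3 rotation matrix whose columns are the frame's x, y, z axes.
In Python, from plant import ctrl gives the robot as it stands.
- The arm moves only by the tool send_rows, never from a script. Its argument "targets" is a list that holds one entry, the list of rows, each a list of 5 numbers: the finger opening in mm, from 0 to 93, then the shift along the tool's x, y, z in mm, then the turn about the tool's z in degrees. In form: [[[grip, dx, dy, dz, roll], ...]]. A call has 1 to 8 rows; each row is the pose to reach, as a shift and turn from the pose commanded when the call began, along the tool's axes at that moment; what a row does not reach only later rows make up. A row lasts 1/8 s, in which the tool goes at most 62.5 mm and 10.7 degrees, less where a joint would pass 70% of its speed; a pose out of reach is approached as far as the arm can. A call with a gripper value outside its range is refused whole. The fingers move at their own pace and stop on an object; "newtons" is the grip in N (left out, the last holds). Time passes only in rows, so rows that repeat a pose let the fingers close. It gives the time, the measured TCP pose, the force, the opening and the grip force at its end, in the units of the state.
- ctrl.get_obs(): the state, without advancing time (a new reading comes with each control period).
- ctrl.grab_frame(name): name is "side" or "top"; returns the picture (384x512x3 uint8, red, green, blue); there is no depth.
- ctrl.camera_model(name): a dict with "vertical_fov" (degrees; the focal length in pixels is half the picture's height over the tangent of half this angle, whatever the lens; pixels are square), "cx", "cy" (the principal point, pixels), "k1" (the pictures are not rectified: a ray, as slopes to the right and down, at radius r is drawn at 1 + k1 r^2 times it, then the intrinsics apply), "eye" and "rotation" of the camera in the world. Camera axes: x right, y up, looking along -z (the intrinsics and any distortion apply to the point x, -y, -z); pixel columns grow to the right and rows downward; lengths in m; the calibration is good to about 2 mm. A picture is of the moment at which its call begins. camera_model takes no time and is no camera call.
- ctrl.close_job(): hands the job in; it is judged then, once.
The state is a dict: "t": time; "q": joint angles; "qvel": joint speeds; "joint_efforts": joint torques, N m; "tool_pos": TCP position; "orientation": TCP orientation; "contact_force": force on the tool from outside, world axes, zero at the start; "ft_torque": the same for the moment, N m; "opening": opening from 0.0 (shut) to 1.0 (fully open); "grip_force": force on a finger pad.
Only numpy, scipy, OpenCV 4.12 (cv2) and the standard library are available. Lean on these libraries where they do the work, as an engineer would, in place of code of your own. Each camera call takes 0.05 s, during which the arm holds its last target. There are 200 camera calls.

## Task

Make up the two toy test kits: the tray with the toy car gets the impact weight, the pull clamp and the sharp-point tester, and the tray with the baby rattle gets the small-parts cylinder and the ball ring gauge. Put each piece squarely on its own white printed shape, flat or upright as it stands now and the clamp in line with its shape, setting it down rather than dropping it. Leave the screw jar and the toy tree standing where they are, and let go of everything at the end.

Things in the scene. Friction and masses are not known exactly. Their poses are not given: they have to be found in the camera images.
- car_tray: Tray with wooden toy car: fixed, grey, 200 (x) x 320 mm (y), rim 12 mm high, 3 mm thick, liner top 6 mm above the origin (centre of underside). x points away from the robot, yaw within 0.15 rad. Car fixed at x=55 mm, 80 mm along y, 53 mm high. White shapes at x=-35 mm: 68 mm disc at y=-100 (weight), clamp shape along x with block at y=0, 40 mm disc at y=100 (tester).
- rattle_tray: Tray with wooden baby rattle: fixed, same size, rim, liner height (6 mm above the origin), origin and axes as the car tray. Rattle (ring, stem, ball) fixed at x=55 mm, 137 mm along y, 44 mm high. White shapes, both at x=-35 mm: plain 48 mm disc at y=-70 mm (parts cylinder), ring of 62 mm outside and 41 mm inside at y=+70 mm (ball ring).
- impact_weight: Impact weight, bright steel: disc of 62 mm diameter, 16 mm high, with a central boss of 24 mm diameter rising to 50 mm to hold it by; about 0.45 kg. Origin: centre of the underside, z up. Goes on the 68 mm disc of the car tray.
- pull_clamp: Pull clamp, dark steel, lying flat: block 32 (x) x 24 (y) x 26 mm high to hold it by, two 16 mm wide jaws to x=+49 mm, thumbscrew on them at x=+38 mm (head 16 mm, top 41 mm), pull eye at the other end to x=-38 mm; 0.18 kg. Origin: centre of the block's underside. Start yaw within 0.7 rad (jaws away from the robot). Its block goes on the rectangle of its shape in the car tray.
- point_tester: Sharp-point tester, aluminium, standing upright: round foot of 36 mm diameter, 10 mm high, slender barrel of 20 mm diameter up to 54 mm, narrower nose to 64 mm; about 0.1 kg. Origin: centre of the underside, z up. Goes on the 40 mm disc of the car tray.
- parts_cylinder: Small-parts cylinder, aluminium, standing mouth up: plain open tube, 44 mm outside diameter, 57 mm high, wall 6 mm; about 0.15 kg. Origin: centre of the underside, z up. Goes on the plain disc of the rattle tray.
- ball_ring: Ball ring gauge, aluminium, lying flat: ring of 58 mm outside diameter, 44.5 mm hole, 14 mm high; about 0.06 kg. Origin: centre of the underside, z up. Goes on the white ring of the rattle tray.
- screw_jar: Bystander among the stock: small screw jar with a black cap, 44 mm diameter, 60 mm high, standing; origin: centre of the underside.
- toy_tree: Bystander among the stock: small wooden (dark wood) cone-shaped toy tree, 48 mm at its widest, 66 mm high, standing on a 38 mm foot; origin: centre of the underside.
Things that resemble listed ones, but are neither listed nor needed, are in the scene too. Leave any green, pink or yellow look-alike of the impact_weight alone.

How it is judged:
By the outcome, as a careful person would: the job done as asked, in the order asked, and still so for the second after the job is handed in, with the robot touching nothing.
It also fails if it takes over 128 s, if anything falls off the work surface, if the arm or the gripper's body presses on something with over 40 N, if the wrist force passes 120 N, or if a joint passes its speed limit or range.

## Working session

There is one attempt and no reset: what is moved stays moved. The work goes in short steps, Python scripts to look and compute and a tool call to move; the robot and the scene stay as the last step left them, time stands still between calls to the robot, and variables do not carry over. Pictures are saved under pics/ and viewed, at most 14 in all, crops included, and the job is handed in when it is done.

Besides the shell and the picture viewer there is one more tool, called by a JSON object that holds its "op" and its "data". send_rows: Moves the arm, as the interface text tells. Its arguments: {"type":"object","properties":{"targets":{"type":"array","items":{"type":"array","items":{"type":"array","items":{"type":"number"}}}},"newtons":{"type":"number"}},"required":["targets"]}

```bash
mkdir -p pics; ls; python3 - <<'E'
from plant import ctrl
import cv2
for n in("top","side"):
    im=ctrl.grab_frame(n); cv2.imwrite(f"pics/{n}0.png",im[:,:,::-1]); print(ctrl.camera_model(n))
o=ctrl.get_obs();print(o)
E
```

```text
pics
{'vertical_fov': 50.77381113300236, 'cx': 258.9467299140047, 'cy': 191.81221460277493, 'k1': 0.03492020027740172, 'eye': array([ 0.35484136, -0.01230517,  1.16602161]), 'rotation': array([[ 0.01581287,  0.99492775, -0.0993415 ],
       [-0.99968923,  0.01381674, -0.0207496 ],
       [-0.01927178,  0.09963874,  0.99483703]])}
{'vertical_fov': 45.382478735732484, 'cx': 258.5243668009535, 'cy': 191.5279449824808, 'k1': -0.15955757448271946, 'eye': array([-0.06004984, -0.78613189,  1.05923657]), 'rotation': array([[ 0.82717439,  0.42028778, -0.37301569],
       [-0.56171118,  0.59923998, -0.57043141],
       [-0.01621944,  0.68137334,  0.73175632]])}
{'t': 0.1, 'q': array([-1.28472004,  0.60004807, -0.00253801,  1.60004709,  0.00182519,
        0.9429134 , -0.07981652]), 'qvel': array([-0.0001726 , -0.0021919 , -0.00023995, -0.00197328,  0.00090313,
       -0.0002153 ,  0.00113659]), 'joint_efforts': array([ 5.92403667e-03, -7.66554594e+01,  1.50252040e+00, -2.52939820e+01,
       -5.22693456e-02,  1.34796815e-02,  1.00191069e-04]), 'tool_pos': array([0.25714831, 0.67739235, 0.21784529]), 'orientation': array([[-9.34933812e-01,  3.54821986e-01, -3.53915838e-04],
       [ 3.54822129e-01,  9.34932822e-01, -1.36928868e-03],
       [-1.54966197e-04, -1.40577146e-03, -9.99999000e-01]]), 'contact_force': array([-0.34229572, -0.01957891, -0.32428816]), 'ft_torque': array([-0.02427999,  0.00402067,  0.00058309]), 'grip_force': 0.0, 'opening': 0.9983355408777612}
```

```bash
python3 - <<'E'
import cv2
for n in("top","side"):
    cv2.imwrite(f"pics/{n}0b.png",cv2.resize(cv2.imread(f"pics/{n}0.png"),(800,600),interpolation=cv2.INTER_CUBIC))
E
```

```text
(no output)
```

View pics/top0b.png

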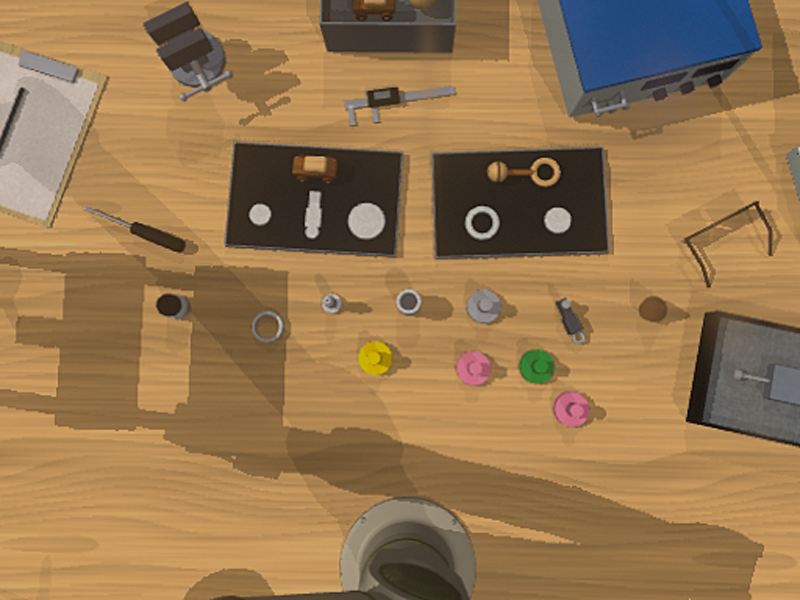

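View pics/side0b.png

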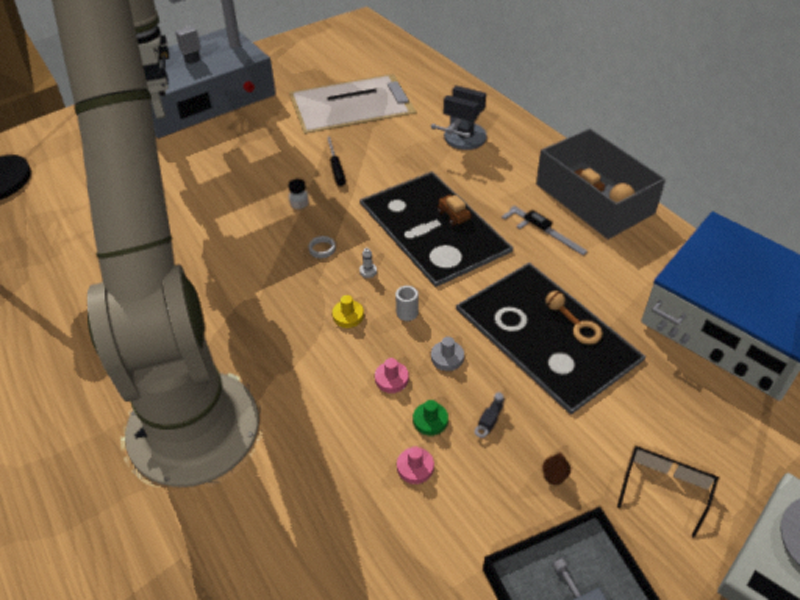

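The top picture (800x600 scale) shows the car tray centred at about (315,200) and the rattle tray at about (520,203). The stock row is jar (170,306), ring (268,327), tester (332,303), cylinder (408,302), weight (485,306), clamp (570,320) and tree (652,308). The yellow, pink and green pieces are look-alikes. The side picture agrees.

```bash
cat > h.py <<'E'
import numpy as np, cv2
from plant import ctrl
def grab(n,f=None):
    im=ctrl.grab_frame(n)[:,:,::-1].copy()
    if f: cv2.imwrite("pics/"+f,im)
    return im
def K(n):
    m=ctrl.camera_model(n); f=192/np.tan(np.radians(m["vertical_fov"])/2)
    return m,np.array([[f,0,m["cx"]],[0,f,m["cy"]],[0,0,1]]),np.array([m["k1"],0,0,0,0])
def cast(n,uv,z):
    m,k,d=K(n); p=cv2.undistortPoints(np.float64(uv).reshape(-1,1,2),k,d,None,None).reshape(-1,2)
    r=np.c_[p[:,0],-p[:,1],-np.ones(len(p))]@m["rotation"].T
    return m["eye"]+r*((z-m["eye"][2])/r[:,2])[:,None]
def proj(n,P):
    m,k,d=K(n); c=(np.float64(P).reshape(-1,3)-m["eye"])@m["rotation"]
    return cv2.projectPoints(c*[1,-1,-1],np.zeros(3),np.zeros(3),k,d)[0].reshape(-1,2)
def blobs(mask,amin=25):
    c,_=cv2.findContours(mask.astype(np.uint8),cv2.RETR_EXTERNAL,cv2.CHAIN_APPROX_NONE)
    return [x for x in c if cv2.contourArea(x)>amin]
E
python3 - <<'E'
from h import *
T=cv2.imread("pics/top0.png");S=cv2.imread("pics/side0.png")
hs=cv2.cvtColor(T,cv2.COLOR_BGR2HSV)
w=(hs[...,2]>150)&(hs[...,1]<50); w[:,:140]=0;w[:92]=0;w[170:]=0;w[:,400:]=0
for c in blobs(w):
    m=cv2.moments(c);uv=(m["m10"]/m["m00"],m["m01"]/m["m00"]);print("white",np.round(uv,1),cv2.contourArea(c),cv2.minAreaRect(c),cast("top",uv,.006)[0].round(4))
d=(hs[...,2]<60);d[:88]=0;d[166:]=0;d[:,:140]=0;d[:,395:]=0
for c in blobs(d,1000): r=cv2.minAreaRect(c);print("tray",r,cast("top",[r[0]],.012).round(4))
g=hs[...,1]<75; g[:175]=0;g[225:]=0;g[:,:90]=0;g[:,430:]=0
for c in blobs(g):
    m=cv2.moments(c);uv=(m["m10"]/m["m00"],m["m01"]/m["m00"]);print("grey",np.round(uv,1),cv2.boundingRect(c),cv2.minEnclosingCircle(c),cast("top",uv,.01)[0].round(4))
P=dict(ring=(171.5,209,205,158),test=(212,194,235,168),cyl=(261,193,260,193),wt=(310,196,287,226),cl=(365,205,314,265))
rows=[]
for a in (T,S):
    rows.append(np.hstack([cv2.resize(a[int(v)-20:int(v)+20,int(u)-20:int(u)+20],(160,160),interpolation=0) for p in P.values() for u,v in [p[:2] if a is T else p[2:]]]))
top=np.hstack([cv2.resize(T[88:168,140:265],(400,256),interpolation=0),cv2.resize(T[88:168,272:397],(400,256),interpolation=0)])
cv2.imwrite("pics/m1.png",np.vstack(rows+[top]))
E
```

```text
white [356.6 140.3] 182.0 ((356.5, 140.5), (15.0, 15.0), 90.0) [ 0.6245 -0.2686  0.006 ]
white [308.1 142. ] 311.0 ((308.0000305175781, 142.00001525878906), (19.798988342285156, 19.798988342285156), 45.0) [ 0.6184 -0.1286  0.006 ]
white [165.9 136.7] 114.5 ((166.0, 137.0), (12.0, 12.0), 90.0) [0.6291 0.2869 0.006 ]
white [233.9 140.8] 368.0 ((234.0, 140.5), (21.0, 22.0), 90.0) [0.6194 0.0873 0.006 ]
white [200.  137.4] 184.0 ((199.5, 137.0), (28.0, 9.0), 90.0) [0.6281 0.187  0.006 ]
tray ((332.6394958496094, 128.96438598632812), (65.3118667602539, 108.79064178466797), 88.21009063720703) [[ 0.656  -0.1988  0.012 ]]
tray ((200.23153686523438, 126.71826171875), (107.28889465332031, 64.59333801269531), 3.5035314559936523) [[0.6585 0.1861 0.012 ]]
grey [170.9 208.6] (161, 199, 21, 20) ((170.89999389648438, 208.82000732421875), 10.297798156738281) [0.4184 0.2635 0.01  ]
grey [365.1 205.3] (356, 191, 18, 29) ((364.08026123046875, 205.95062255859375), 15.264716148376465) [ 0.4359 -0.2903  0.01  ]
grey [116.6 197.2] (108, 189, 14, 15) ((113.4000015258789, 196.60000610351562), 7.766700744628906) [0.4489 0.421  0.01  ]
grey [212.  193.8] (206, 188, 13, 13) ((212.0, 193.9499969482422), 6.37210750579834) [0.4627 0.1468 0.01  ]
grey [309.3 195.6] (299, 185, 22, 22) ((309.3819885253906, 195.56832885742188), 10.978191375732422) [ 0.4614 -0.1323  0.01  ]
grey [261.2 193. ] (253, 185, 17, 17) ((261.3168029785156, 193.0572509765625), 8.383822441101074) [0.467  0.0053 0.01  ]
```

View pics/m1.png

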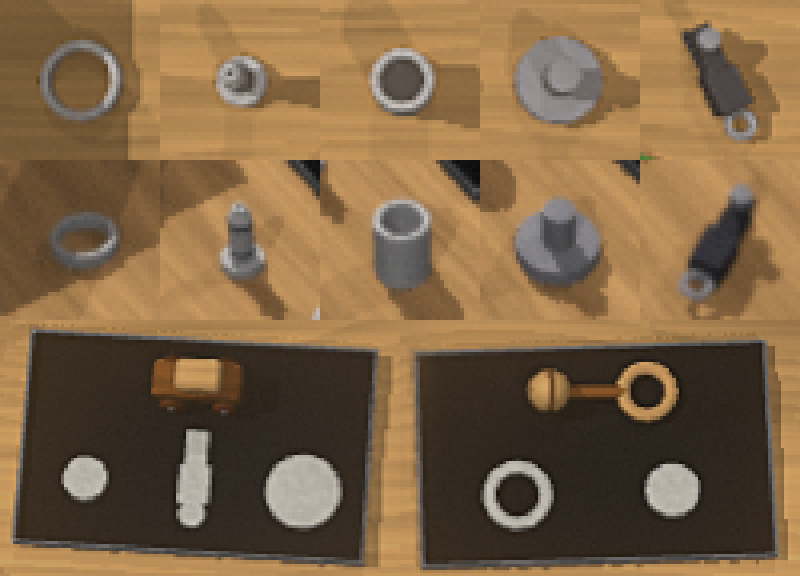

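The zoomed crops show every piece and all five white shapes clearly, with the clamp's screw head at top pixel (362,194) and its eye at (370,216).

```bash
cat >> h.py <<'E'
TG=dict(weight=(.6194,.0873),clamp=(.62425,.1871),tester=(.6291,.2869),cyl=(.6245,-.2686),ring=(.6184,-.1286))
def to(x,y,z,yaw):
    "shift (mm) & roll (deg) from measured pose so that tool y points along world y turned by yaw (mod half turn)"
    o=ctrl.get_obs();R=o["orientation"];s=R.T@(np.array([x,y,z])-o["tool_pos"])*1000
    a=np.arctan2(-R[0,1],R[1,1]); r=-np.degrees(yaw-a); r=(r+90)%180-90
    print("to",np.round(s,1),"roll",round(r,2),"tcp",o["tool_pos"].round(4),"q1,q7",o["q"][[0,6]].round(2),"open",round(o["opening"]*93,1),"F",o["contact_force"].round(1))
E
python3 - <<'E'
from h import *
S=cv2.imread("pics/side0.png");T=cv2.imread("pics/top0.png")
C=lambda n,c,z:cast(n,[(lambda m:(m["m10"]/m["m00"],m["m01"]/m["m00"]))(cv2.moments(c))],z)[0].round(4)
H=dict(ring=(.4184,.2635,.007),tester=(.4627,.1468,.006),weight=(.4614,-.1323,.009),cyl=(.467,.0053,.0285))
for n,im in(("top",T),("side",S)):
    hs=cv2.cvtColor(im,cv2.COLOR_BGR2HSV); g=hs[...,1]<75
    for k,p in H.items():
        u=proj(n,p)[0]
        for c in blobs(g):
            if cv2.pointPolygonTest(c,tuple(map(float,u)),True)>-3: print(n,k,cv2.boundingRect(c),C(n,c,p[2]), C(n,c,.0165) if k=="weight" else "")
hs=cv2.cvtColor(T,cv2.COLOR_BGR2HSV); g=hs[...,2]<95; g[:185]=0;g[228:]=0;g[:,:350]=0;g[:,385:]=0;g&=hs[...,1]<90
for c in blobs(g): r=cv2.minAreaRect(c);b=cast("top",cv2.boxPoints(r),.02)[:,:2];print(r,b.round(4).tolist(),b.mean(0))
s=cast("top",[(362.1,194.3)],.041)[0];e=cast("top",[(370.2,216)],.013)[0];d=s-e;print(s,e,np.hypot(*d[:2]),np.arctan2(d[1],d[0]))
to(.4614,-.1323,.15,0)
E
```

```text
top ring (161, 199, 21, 20) [0.4186 0.2643 0.007 ] 
top tester (206, 188, 13, 13) [0.4631 0.1474 0.006 ] 
top weight (299, 185, 22, 22) [ 0.4614 -0.1325  0.009 ] [ 0.4608 -0.1317  0.0165]
top cyl (253, 185, 17, 17) [0.4653 0.0051 0.0285] 
side ring (197, 151, 18, 14) [0.4182 0.2663 0.007 ] 
side tester (230, 159, 11, 19) [0.4694 0.162  0.006 ] 
side weight (276, 215, 21, 22) [ 0.4625 -0.1288  0.009 ] [ 0.4588 -0.1335  0.0165]
side cyl (253, 183, 15, 23) [0.4654 0.008  0.0285] 
((363.29998779296875, 202.1000213623047), (22.807889938354492, 9.391485214233398), 63.43495178222656) [[0.4668, -0.2573], [0.4791, -0.2809], [0.4218, -0.3088], [0.4096, -0.2852]] [ 0.4443067  -0.28305443]
[ 0.46422271 -0.27506159  0.041     ] [ 0.40568192 -0.30365183  0.013     ] 0.06514925646724347 0.45430969699330065
to [-478.2 -684.4   68.9] roll -20.78 tcp [0.2571 0.6774 0.2178] q1,q7 [-1.28 -0.08] open 92.8 F [-0.3 -0.  -0.3]
```

{"op": "send_rows", "data": {"targets": [[[70,-45,-33,-5,-5],[70,-90,-66,-5,-10],[70,-135,-100,-5,-15],[70,-180,-133,0,-20.8],[70,-225,-166,0,-20.8],[70,-270,-200,0,-20.8],[70,-315,-233,0,-20.8],[70,-361,-266,0,-20.8]]], "newtons": 20}}

```text
t: 1.1
tool_pos: [0.5011, 0.2993, 0.2185]
orientation: [[-1.0, -0.0, -0.0], [-0.0, 1.0, -0.0], [0.0, -0.0, -1.0]]
contact_force: [-0.3, 0.6, 0.8]
opening: 0.752
grip_force: 0.0
```

```bash
python3 -c "
from h import *
to(.461,-.132,.12,0)"
```

```text
to [  40.2 -431.3   98.6] roll 0.02 tcp [0.5011 0.2993 0.2185] q1,q7 [-0.57  0.88] open 69.9 F [-0.3  0.6  0.8]
```

{"op": "send_rows", "data": {"targets": [[[60,5,-60,20,0],[60,10,-120,40,0],[60,15,-180,60,0],[60,20,-240,80,0],[60,28,-300,98,0],[60,34,-361,98,0],[60,40,-421,98,0],[60,40,-431,98,0]]]}}

```text
t: 2.1
tool_pos: [0.4592, -0.1346, 0.1204]
orientation: [[-1.0, 0.007, -0.001], [0.007, 1.0, -0.001], [0.001, -0.001, -1.0]]
contact_force: [1.5, 0.1, 0.6]
opening: 0.643
grip_force: 0.0
```

```bash
python3 - <<'E'
from h import *
to(.461,-.132,.023,0)
for n in("top","side"):grab(n,n+"1.png")
S=cv2.imread("pics/side1.png");T=cv2.imread("pics/top1.png")
print(proj("side",(.461,-.132,.05)),proj("top",(.461,-.132,.05)))
f=lambda a,u,v:cv2.resize(a[v-38:v+38,u-50:u+50],(400,304),interpolation=0)
cv2.imwrite("pics/m2.png",np.hstack([f(T,309,196),f(S,287,215)]))
E
```

```text
to [-1.9  2.7 97.4] roll -0.4 tcp [ 0.4592 -0.1346  0.1204] q1,q7 [0.25 1.6 ] open 59.8 F [1.5 0.1 0.6]
[[286.5969322  218.46225945]] [[310.65476127 194.43033918]]
```

View pics/m2.png

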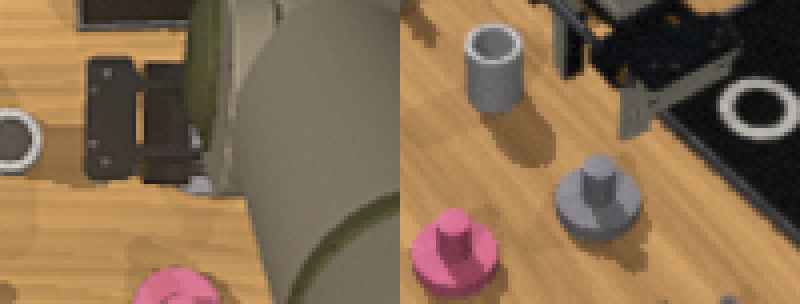

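The crop shows the open gripper above and beyond the weight, with its fingertips near side pixel (288,203), and clear wood all around.

{"op": "send_rows", "data": {"targets": [[[60,0,0,30,0],[60,0,0,60,0],[60,0,0,85,0],[60,0,0,97,0],[60,0,0,97,0],[60,0,0,97,0]]]}}

```text
t: 2.95
tool_pos: [0.4609, -0.1296, 0.0243]
orientation: [[-1.0, -0.001, 0.001], [-0.001, 1.0, -0.0], [-0.001, -0.0, -1.0]]
contact_force: [0.4, 0.1, 0.1]
opening: 0.643
grip_force: 0.0
```

```bash
python3 -c "
from h import *
to(.461,-.132,.023,0)"
```

```text
to [-0.1 -2.4  1.3] roll 0.05 tcp [ 0.4609 -0.1296  0.0243] q1,q7 [0.19 1.55] open 59.8 F [0.4 0.1 0.1]
```

{"op": "send_rows", "data": {"targets": [[[60,0,-2.4,1,0],[60,0,-2.4,1,0],[15,0,-2.4,1,0],[15,0,-2.4,1,0],[15,0,-2.4,1,0],[15,0,-2.4,1,0]]], "newtons": 40}}

```text
t: 3.7
tool_pos: [0.4605, -0.1323, 0.0226]
orientation: [[-1.0, -0.0, -0.0], [-0.0, 1.0, 0.0], [0.0, 0.0, -1.0]]
contact_force: [-0.1, 4.6, 2.9]
opening: 0.266
grip_force: 3.2
```

```bash
python3 -c "
from h import *
to(.6194,.0873,.12,-.0486)"
```

```text
to [-159.   219.6  -97.4] roll 2.81 tcp [ 0.4605 -0.1323  0.0226] q1,q7 [0.2  1.56] open 24.7 F [-0.1  4.6  2.9]
```

{"op": "send_rows", "data": {"targets": [[[15,0,0,0,0],[15,0,0,0,0],[15,0,0,-15,0],[15,0,0,-50,0],[15,-30,40,-98,1],[15,-65,90,-98,2],[15,-100,140,-98,2.8],[15,-130,180,-98,2.8]]]}}

```text
t: 4.7
tool_pos: [0.5911, 0.0499, 0.1217]
orientation: [[-0.999, 0.048, 0.0], [0.048, 0.999, 0.0], [-0.0, 0.0, -1.0]]
contact_force: [-0.3, -0.1, -5.0]
opening: 0.252
grip_force: 40.0
```

```bash
python3 -c "
from h import *
to(.6194,.0873,.06,-.0486)"
```

```text
to [-26.4  38.7  61.8] roll 0.04 tcp [0.5911 0.0499 0.1217] q1,q7 [-0.13  1.27] open 23.5 F [-0.3 -0.1 -5. ]
```

{"op": "send_rows", "data": {"targets": [[[15,-14,20,10,0],[15,-26,38,30,0],[15,-26.4,38.7,60,0],[15,-26.4,38.7,70,0],[15,-26.4,38.7,70,0],[15,-26.4,38.7,70,0]]]}}

```text
t: 5.45
tool_pos: [0.6191, 0.0844, 0.0517]
orientation: [[-0.999, 0.05, 0.001], [0.05, 0.999, 0.0], [-0.001, 0.0, -1.0]]
contact_force: [0.3, -0.4, -5.5]
opening: 0.247
grip_force: 40.0
```

```bash
python3 - <<'E'
from h import *
to(.6194,.0873,.029,-.0486)
S=grab("side","side2.png");T=grab("top","top2.png")
u,v=map(int,proj("side",(.62,.087,.02))[0]);a,b=map(int,proj("top",(.62,.087,.02))[0])
f=lambda a,u,v:cv2.resize(a[v-30:v+30,u-40:u+40],(400,300),interpolation=0)
print(u,v,a,b);cv2.imwrite("pics/m3.png",np.hstack([f(S,u,v),f(T,a,b)]))
E
```

```text
to [-0.1  2.9 22.7] roll -0.05 tcp [0.6191 0.0844 0.0517] q1,q7 [-0.19  1.22] open 22.9 F [ 0.3 -0.4 -5.5]
285 160 233 139
```

View pics/m3.png

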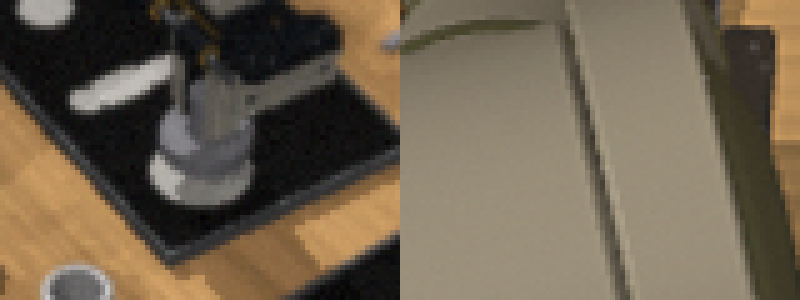

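The weight hangs level above its disc (side pixel about (285,160)) and the clamp shape beside it is clear.

{"op": "send_rows", "data": {"targets": [[[15,0,2.9,10,0],[15,0,2.9,18,0],[15,0,2.9,18,0],[15,0,2.9,18,0]]]}}

```text
t: 6.05
tool_pos: [0.6188, 0.0879, 0.0324]
orientation: [[-0.999, 0.049, -0.0], [0.049, 0.999, -0.0], [0.0, -0.0, -1.0]]
contact_force: [0.6, 0.1, -5.3]
opening: 0.249
grip_force: 40.0
```

```bash
python3 -c "
from h import *
to(.6194,.0873,.0285,-.0486)"
```

```text
to [-0.6 -0.5  3.9] roll -0.0 tcp [0.6188 0.0879 0.0324] q1,q7 [-0.2   1.21] open 23.2 F [ 0.6  0.1 -5.3]
```

{"op": "send_rows", "data": {"targets": [[[15,-0.5,-0.5,2,0],[15,-0.5,-0.5,4,0],[15,-0.5,-0.5,4.5,0],[15,-0.5,-0.5,4.5,0]]]}}

```text
t: 6.55
tool_pos: [0.6196, 0.0872, 0.0287]
orientation: [[-0.999, 0.049, 0.001], [0.049, 0.999, -0.0], [-0.001, -0.0, -1.0]]
contact_force: [-1.3, -0.4, 4.6]
opening: 0.251
grip_force: 40.0
```

```bash
python3 -c "
from h import *
to(.6194,.0873,.0285,-.0486)"
```

```text
to [0.2 0.1 0.2] roll -0.01 tcp [0.6196 0.0872 0.0287] q1,q7 [-0.2   1.21] open 23.3 F [-1.3 -0.4  4.6]
```

{"op": "send_rows", "data": {"targets": [[[45,0,0,0,0],[45,0,0,0,0],[45,0,0,0,0],[45,0,0,-15,0],[45,0,0,-50,0],[45,20,-45,-80,-8],[45,45,-100,-80,-18],[45,70,-155,-80,-28.8]]]}}

```text
t: 7.55
tool_pos: [0.5416, -0.0654, 0.1096]
orientation: [[-0.896, -0.444, 0.002], [-0.444, 0.896, -0.001], [-0.002, -0.002, -1.0]]
contact_force: [0.9, -0.5, -0.3]
opening: 0.488
grip_force: 0.0
```

```bash
python3 -c "
from h import *
to(.430,-.291,.08,.454)"
```

```text
to [ 200.2 -152.5   29.6] roll 0.34 tcp [ 0.5416 -0.0654  0.1096] q1,q7 [0.18 1.79] open 45.4 F [ 0.9 -0.5 -0.3]
```

{"op": "send_rows", "data": {"targets": [[[45,40,-30,0,0.3],[45,80,-60,0,0.3],[45,120,-91,10,0.3],[45,160,-122,20,0.3],[45,200,-152,29,0.3],[45,200,-152,29,0.3],[45,200,-152,29,0.3]]]}}

```text
t: 8.43
tool_pos: [0.4291, -0.2882, 0.0798]
orientation: [[-0.902, -0.433, 0.001], [-0.433, 0.902, -0.0], [-0.001, -0.001, -1.0]]
contact_force: [0.3, 0.8, 0.8]
opening: 0.485
grip_force: 0.0
```

```bash
python3 - <<'E'
from h import *
to(.430,-.291,.006,.454)
S=grab("side","side3.png");T=grab("top","top3.png")
u,v=map(int,proj("side",(.43,-.291,.02))[0])
hs=cv2.cvtColor(T,cv2.COLOR_BGR2HSV);w=(hs[...,2]>95)&(hs[...,1]<60); w[:,:222]=0;w[:125]=0;w[158:]=0;w[:,250:]=0
for c in blobs(w):
    m=cv2.moments(c);uv=(m["m10"]/m["m00"],m["m01"]/m["m00"]);print(cv2.contourArea(c),cv2.boundingRect(c),cast("top",uv,.014)[0].round(4))
f=lambda a,u,v:cv2.resize(a[v-30:v+30,u-40:u+40],(400,300),interpolation=0)
print(u,v);cv2.imwrite("pics/m4.png",np.hstack([f(S,u,v-5),f(T,233,139)]))
E
```

```text
to [ 0.4 -2.9 73.8] roll -0.38 tcp [ 0.4291 -0.2882  0.0798] q1,q7 [0.65 2.16] open 45.1 F [0.3 0.8 0.8]
394.0 (223, 129, 23, 24) [0.6177 0.087  0.014 ]
312 267
```

View pics/m4.png

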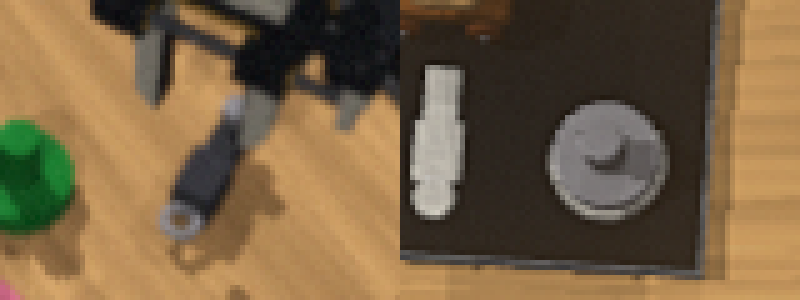

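The side crop shows the open fingers either side of the clamp block at about (312,267). The top crop shows the weight concentric on its disc, with an even white rim once parallax is allowed for.

{"op": "send_rows", "data": {"targets": [[[45,0.4,-2.9,25,0],[45,0.4,-2.9,50,0],[45,0.4,-2.9,65,0],[45,0.4,-2.9,73,0],[45,0.4,-2.9,73,0]]]}}

```text
t: 9.15
tool_pos: [0.4297, -0.2906, 0.006]
orientation: [[-0.901, -0.434, -0.0], [-0.434, 0.901, 0.0], [0.0, 0.0, -1.0]]
contact_force: [-0.8, 0.4, 0.2]
opening: 0.483
grip_force: 0.0
```

```bash
python3 -c "
from h import *
to(.430,-.291,.006,.454)"
```

```text
to [-0.1 -0.5  0. ] roll -0.31 tcp [ 0.4297 -0.2906  0.006 ] q1,q7 [0.59 2.11] open 45.0 F [-0.8  0.4  0.2]
```

{"op": "send_rows", "data": {"targets": [[[12,0,0,0,0],[12,0,0,0,0],[12,0,0,0,0],[12,0,0,0,0],[12,0,0,-10,0],[12,0,0,-40,0],[12,0,0,-90,5],[12,0,0,-110,10]]], "newtons": 35}}

```text
t: 10.15
tool_pos: [0.4298, -0.2913, 0.1189]
orientation: [[-0.964, -0.267, 0.002], [-0.267, 0.964, -0.001], [-0.002, -0.001, -1.0]]
contact_force: [0.2, -0.4, -2.1]
opening: 0.255
grip_force: 35.0
```

```bash
python3 -c "
from h import *
to(.62425,.1871,.12,-.0486)"
```

```text
to [-315.   409.2   -1.1] roll 18.26 tcp [ 0.4298 -0.2913  0.1189] q1,q7 [0.66 2.07] open 23.7 F [ 0.2 -0.4 -2.1]
```

{"op": "send_rows", "data": {"targets": [[[12,-35,46,-3,2],[12,-70,91,-3,6],[12,-105,137,-3,10],[12,-140,182,-3,14],[12,-175,228,-3,18],[12,-210,273,-3,18.3],[12,-245,319,-3,18.3],[12,-280,364,-3,18.3]]]}}

```text
t: 11.15
tool_pos: [0.6009, 0.1369, 0.1195]
orientation: [[-0.999, 0.046, -0.001], [0.046, 0.999, 0.0], [0.001, 0.0, -1.0]]
contact_force: [0.8, -0.6, -1.4]
opening: 0.253
grip_force: 35.0
```

```bash
python3 -c "
from h import *
to(.62425,.1871,.05,-.0486)"
```

```text
to [-21.1  51.2  69.5] roll 0.16 tcp [0.6009 0.1369 0.1195] q1,q7 [-0.26  1.13] open 23.5 F [ 0.8 -0.6 -1.4]
```

{"op": "send_rows", "data": {"targets": [[[12,-11,26,0,0.2],[12,-21,50,10,0.2],[12,-21,52.5,40,0.2],[12,-21,52.5,69,0.2],[12,-21,52.5,84,0.2],[12,-21,52.5,84,0.2],[12,-21,52.5,84,0.2]]]}}

```text
t: 12.02
tool_pos: [0.6248, 0.1864, 0.036]
orientation: [[-0.999, 0.05, 0.001], [0.05, 0.999, 0.0], [-0.001, 0.0, -1.0]]
contact_force: [-0.2, -1.1, -1.9]
opening: 0.254
grip_force: 35.0
```

```bash
python3 - <<'E'
from h import *
to(.62425,.1871,.012,-.0486)
S=grab("side","side4.png")
u,v=map(int,proj("side",(.62425,.1871,.03))[0])
# expected screw head centre & eye tip, at current height
o=ctrl.get_obs();p=o["tool_pos"];b=p[2]-.006
fx=np.array([np.cos(.0486),-np.sin(.0486),0])
for L,h in((.038,.041),(-.028,.010),(-.038,.01)): print(L,proj("side",p*[1,1,0]+[0,0,b+h]+fx*L)-[u-40,v-35])
cv2.imwrite("pics/m5.png",cv2.resize(S[v-35:v+25,u-40:u+40],(640,480),interpolation=0));print(u,v)
E
```

```text
to [ 0.6  0.7 24. ] roll -0.09 tcp [0.6248 0.1864 0.036 ] q1,q7 [-0.34  1.06] open 23.6 F [-0.2 -1.1 -1.9]
0.038 [[49.86273583 22.68055386]]
-0.028 [[33.34678647 36.48715521]]
-0.038 [[30.82004398 37.53391529]]
269 141
```

View pics/m5.png

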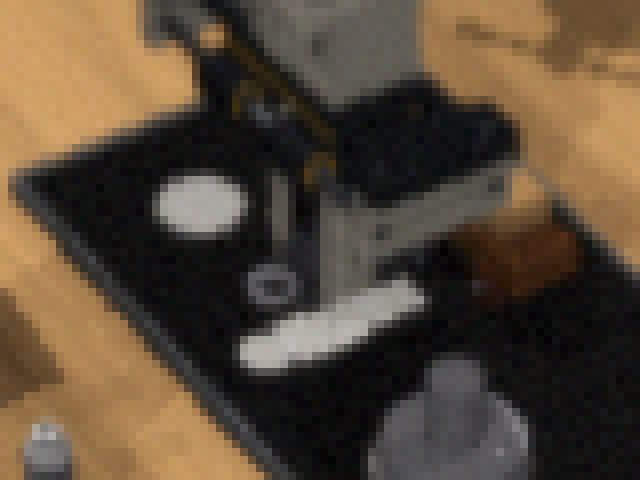

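The clamp hangs level over its shape with its eye at crop pixel (34,36), within half a pixel of the prediction, so it is centred in the grip.

{"op": "send_rows", "data": {"targets": [[[12,0.5,0.7,10,0],[12,0.5,0.7,20,0],[12,0.5,0.7,20,0],[12,0.5,0.7,20,0]]]}}

```text
t: 12.58
tool_pos: [0.6237, 0.1872, 0.015]
orientation: [[-0.999, 0.05, -0.0], [0.05, 0.999, -0.0], [0.0, -0.0, -1.0]]
contact_force: [0.5, 0.1, -2.5]
opening: 0.253
grip_force: 35.0
```

```bash
python3 -c "
from h import *
to(.62425,.1871,.012,-.0486)"
```

```text
to [-0.5 -0.1  3. ] roll -0.06 tcp [0.6237 0.1872 0.015 ] q1,q7 [-0.34  1.06] open 23.6 F [ 0.5  0.1 -2.5]
```

{"op": "send_rows", "data": {"targets": [[[12,-0.5,0,2,0],[12,-0.5,0,3.5,0],[12,-0.5,0,3.5,0],[45,-0.5,0,3.5,0],[45,-0.5,0,3.5,0],[45,-0.5,0,3.5,0],[45,-0.5,0,-10,0],[45,-0.5,0,-40,0]]]}}

```text
t: 13.58
tool_pos: [0.6236, 0.187, 0.0551]
orientation: [[-0.999, 0.05, -0.002], [0.05, 0.999, -0.001], [0.002, -0.001, -1.0]]
contact_force: [0.0, 0.7, 1.5]
opening: 0.485
grip_force: 0.0
```

```bash
python3 -c "
from h import *
to(.4631,.1472,.12,0)"
```

```text
to [158.4 -47.7 -64.5] roll -2.84 tcp [0.6236 0.187  0.0551] q1,q7 [-0.34  1.07] open 45.1 F [0.  0.7 1.5]
```

{"op": "send_rows", "data": {"targets": [[[55,0,0,-40,0],[55,20,-6,-65,0],[55,70,-21,-65,-2.8],[55,120,-36,-65,-2.8],[55,158,-48,-65,-2.8],[55,158,-48,-65,-2.8],[55,158,-48,-45,-2.8],[55,158,-48,-35,-2.8]]]}}

```text
t: 14.58
tool_pos: [0.4652, 0.1475, 0.09]
orientation: [[-1.0, 0.001, 0.001], [0.001, 1.0, 0.0], [-0.001, 0.0, -1.0]]
contact_force: [0.1, -0.1, -0.5]
opening: 0.588
grip_force: 0.0
```

```bash
python3 - <<'E'
from h import *
to(.4628,.147,.018,0)
T=grab("top","top5.png");S=grab("side","side5.png")
a,b=map(int,proj("top",(.624,.187,.02))[0]);u,v=map(int,proj("side",(.463,.147,.03))[0])
f=lambda a,u,v:cv2.resize(a[v-30:v+30,u-40:u+40],(400,300),interpolation=0)
print(a,b,u,v,proj("side",[(.4628,.147,.064),(.4628,.147,0.01)])-[u-40,v-30]);cv2.imwrite("pics/m6.png",np.hstack([f(T,a,b),f(S,u,v)]))
E
```

```text
to [ 2.5 -0.6 72. ] roll -0.04 tcp [0.4652 0.1475 0.09  ] q1,q7 [-0.37  1.04] open 54.7 F [ 0.1 -0.1 -0.5]
199 137 235 167 [[39.72874777 22.77028332]
 [40.61476468 34.88671349]]
```

View pics/m6.png

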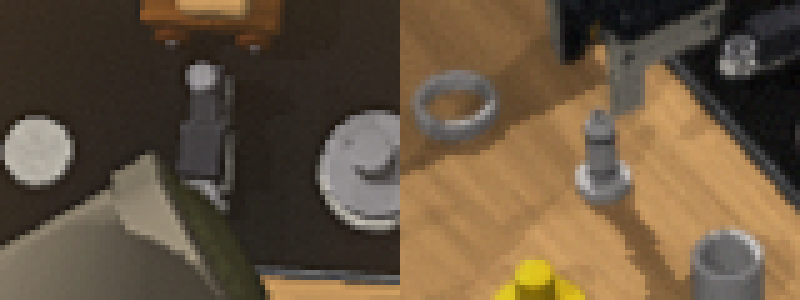

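The clamp lies in line on its shape (block around top pixel (199,137)). The tester's nose is at side crop (598,114), exactly where predicted.

{"op": "send_rows", "data": {"targets": [[[55,2.5,-0.6,15,0],[55,2.5,-0.6,40,0],[55,2.5,-0.6,60,0],[55,2.5,-0.6,72,0],[55,2.5,-0.6,72,0]]]}}

```text
t: 15.3
tool_pos: [0.4616, 0.1465, 0.0177]
orientation: [[-1.0, 0.001, -0.001], [0.001, 1.0, -0.001], [0.001, -0.001, -1.0]]
contact_force: [-0.1, -0.2, 0.7]
opening: 0.593
grip_force: 0.0
```

```bash
python3 -c "
from h import *
to(.4628,.147,.018,0)"
```

```text
to [-1.2  0.5 -0.3] roll -0.04 tcp [0.4616 0.1465 0.0177] q1,q7 [-0.4   1.02] open 55.2 F [-0.1 -0.2  0.7]
```

{"op": "send_rows", "data": {"targets": [[[55,-1.2,0.5,0,0],[10,-1.2,0.5,0,0],[10,-1.2,0.5,0,0],[10,-1.2,0.5,0,0],[10,-1.2,0.5,0,0],[10,-1.2,0.5,0,0]]], "newtons": 25}}

```text
t: 16.05
tool_pos: [0.4628, 0.1471, 0.0182]
orientation: [[-1.0, 0.001, 0.0], [0.001, 1.0, 0.0], [-0.0, 0.0, -1.0]]
contact_force: [0.7, 0.3, 2.4]
opening: 0.206
grip_force: 25.0
```

```bash
python3 -c "
from h import *
to(.6291,.2869,.12,-.0486)"
```

```text
to [-166.2  140.  -101.7] roll 2.75 tcp [0.4628 0.1471 0.0182] q1,q7 [-0.4   1.02] open 19.2 F [0.7 0.3 2.4]
```

{"op": "send_rows", "data": {"targets": [[[10,0,0,-15,0],[10,0,0,-60,0],[10,-35,30,-100,1],[10,-80,68,-100,2.8],[10,-125,106,-100,2.8],[10,-166,140,-90,2.8],[10,-166,140,-60,2.8],[10,-166,140,-35,2.8]]]}}

```text
t: 17.05
tool_pos: [0.6288, 0.2871, 0.0529]
orientation: [[-0.999, 0.049, -0.0], [0.049, 0.999, -0.0], [0.0, -0.0, -1.0]]
contact_force: [-0.2, 0.1, -1.5]
opening: 0.209
grip_force: 25.0
```

{"op": "send_rows", "data": {"targets": [[[10,0,0,8,0],[10,0,0,12,0],[10,0,0,12,0]]]}}

```text
t: 17.42
tool_pos: [0.6293, 0.2869, 0.0421]
orientation: [[-0.999, 0.05, 0.001], [0.05, 0.999, 0.0], [-0.001, 0.0, -1.0]]
contact_force: [0.8, -0.6, -1.0]
opening: 0.213
grip_force: 25.0
```

```bash
python3 -c "
from h import *
to(.6291,.2869,.0242,-.0486)"
```

```text
to [ 0.2 -0.1 17.9] roll -0.07 tcp [0.6293 0.2869 0.0421] q1,q7 [-0.47  0.95] open 19.8 F [ 0.8 -0.6 -1. ]
```

{"op": "send_rows", "data": {"targets": [[[10,0,0,8,0],[10,0,0,14,0],[10,0,0,14,0],[10,0,0,14,0]]]}}

```text
t: 17.92
tool_pos: [0.6289, 0.2869, 0.0271]
orientation: [[-0.999, 0.05, -0.0], [0.05, 0.999, -0.0], [0.0, -0.0, -1.0]]
contact_force: [-0.1, -0.6, -1.2]
opening: 0.209
grip_force: 25.0
```

```bash
python3 -c "
from h import *
to(.6291,.2869,.0242,-.0486)"
```

```text
to [-0.2  0.   2.9] roll -0.06 tcp [0.6289 0.2869 0.0271] q1,q7 [-0.48  0.94] open 19.4 F [-0.1 -0.6 -1.2]
```

{"op": "send_rows", "data": {"targets": [[[10,0,0,2,0],[10,0,0,3.3,0],[10,0,0,3.3,0],[50,0,0,3.3,0],[50,0,0,3.3,0],[50,0,0,3.3,0],[50,0,0,-20,0],[50,0,0,-70,0]]]}}

```text
t: 18.92
tool_pos: [0.6275, 0.2863, 0.0957]
orientation: [[-0.999, 0.049, -0.004], [0.049, 0.999, -0.002], [0.004, -0.002, -1.0]]
contact_force: [-0.1, 0.3, 1.5]
opening: 0.538
grip_force: 0.0
```

```bash
python3 -c "
from h import *
to(.4653,.0055,.12,0)"
```

```text
to [ 148.3 -288.5  -23.1] roll -2.83 tcp [0.6275 0.2863 0.0957] q1,q7 [-0.47  0.95] open 50.1 F [-0.1  0.3  1.5]
```

{"op": "send_rows", "data": {"targets": [[[50,0,0,-30,0],[50,25,-50,-30,-2.8],[50,52,-100,-30,-2.8],[60,78,-150,-30,-2.8],[70,104,-200,-30,-2.8],[85,130,-250,-30,-2.8],[85,148,-288,-30,-2.8],[85,148,-288,-20,-2.8]]]}}

```text
t: 19.92
tool_pos: [0.4655, 0.0036, 0.1176]
orientation: [[-1.0, 0.006, 0.0], [0.006, 1.0, -0.001], [-0.0, -0.001, -1.0]]
contact_force: [0.9, 1.1, -0.3]
opening: 0.915
grip_force: 0.0
```

```bash
python3 - <<'E'
from h import *
to(.4653,.0055,.018,0)
T=grab("top","top6.png");S=grab("side","side6.png")
u,v=map(int,proj("side",(.628,.24,.01))[0])
print(u,v,proj("side",(.4653,.0055,.057)))
f=lambda a,u,v:cv2.resize(a[v-30:v+30,u-40:u+40],(400,300),interpolation=0)
cv2.imwrite("pics/m7.png",np.hstack([f(T,180,134),f(S,u,v)]))
E
```

```text
to [ 0.3  2.  99.6] roll -0.32 tcp [0.4655 0.0036 0.1176] q1,q7 [-0.05  1.31] open 85.1 F [ 0.9  1.1 -0.3]
261 137 [[260.56706654 187.44520731]]
```

View pics/m7.png

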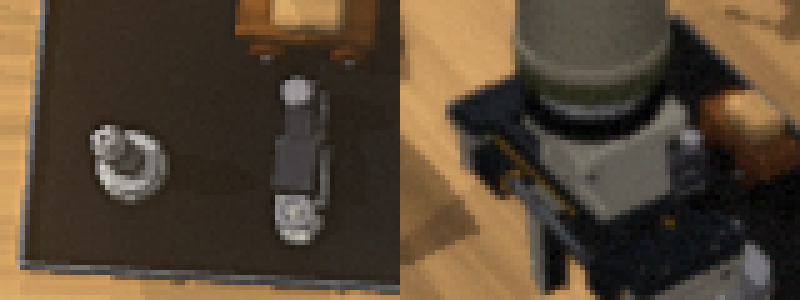

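Both the tester and the clamp are upright and centred on their shapes, with thin white margins on the side facing the camera.

{"op": "send_rows", "data": {"targets": [[[85,0.3,1,25,-0.3],[85,0.3,1,60,-0.3],[85,0.3,1,85,-0.3],[85,0.3,1,99,-0.3],[85,0.3,1,99,-0.3]]]}}

```text
t: 20.65
tool_pos: [0.4665, 0.0085, 0.0174]
orientation: [[-1.0, -0.006, -0.001], [-0.006, 1.0, -0.0], [0.001, -0.0, -1.0]]
contact_force: [0.0, -1.3, 0.8]
opening: 0.913
grip_force: 0.0
```

```bash
python3 -c "
from h import *
to(.4653,.0055,.018,0)"
```

```text
to [ 1.3 -2.9 -0.6] roll 0.34 tcp [0.4665 0.0085 0.0174] q1,q7 [-0.11  1.27] open 84.9 F [ 0.  -1.3  0.8]
```

{"op": "send_rows", "data": {"targets": [[[85,1.2,-2.7,0,0.3],[85,1.2,-2.7,0,0.3],[30,1.2,-2.7,0,0.3],[30,1.2,-2.7,0,0.3],[30,1.2,-2.7,0,0.3],[30,1.2,-2.7,0,0.3],[30,1.2,-2.7,0,0.3],[30,1.2,-2.7,0,0.3]]]}}

```text
t: 21.65
tool_pos: [0.4654, 0.0049, 0.0181]
orientation: [[-1.0, 0.001, 0.0], [0.001, 1.0, -0.0], [-0.0, -0.0, -1.0]]
contact_force: [-0.4, 0.1, 1.2]
opening: 0.464
grip_force: 25.0
```

```bash
python3 -c "
from h import *
to(.6245,-.2686,.12,.0436)"
```

```text
to [-159.3 -273.4 -101.8] roll -2.54 tcp [0.4654 0.0049 0.0181] q1,q7 [-0.1   1.27] open 43.2 F [-0.4  0.1  1.2]
```

{"op": "send_rows", "data": {"targets": [[[30,0,0,-15,0],[30,0,0,-60,0],[30,-25,-43,-100,-1],[30,-55,-95,-100,-2.5],[30,-85,-146,-100,-2.5],[30,-115,-197,-100,-2.5],[30,-145,-249,-100,-2.5],[30,-159,-273,-90,-2.5]]]}}

```text
t: 22.65
tool_pos: [0.625, -0.2725, 0.1081]
orientation: [[-0.999, -0.039, 0.001], [-0.039, 0.999, -0.002], [-0.001, -0.002, -1.0]]
contact_force: [-0.5, 0.1, -1.4]
opening: 0.46
grip_force: 25.0
```

{"op": "send_rows", "data": {"targets": [[[30,0,0,25,0],[30,0,0,50,0],[30,0,0,70,0],[30,0,0,70,0],[30,0,0,70,0]]]}}

```text
t: 23.28
tool_pos: [0.6245, -0.2682, 0.0387]
orientation: [[-0.999, -0.043, 0.001], [-0.043, 0.999, -0.0], [-0.001, -0.0, -1.0]]
contact_force: [-0.2, -0.4, -1.4]
opening: 0.461
grip_force: 25.0
```

```bash
python3 -c "
from h import *
to(.6245,-.2686,.0241,.0436)"
```

```text
to [ 0.  -0.4 14.6] roll -0.03 tcp [ 0.6245 -0.2682  0.0387] q1,q7 [0.42 1.75] open 42.9 F [-0.2 -0.4 -1.4]
```

{"op": "send_rows", "data": {"targets": [[[30,0,-0.4,7,0],[30,0,-0.4,11,0],[30,0,-0.4,11,0],[30,0,-0.4,11,0]]]}}

```text
t: 23.78
tool_pos: [0.6242, -0.2686, 0.0273]
orientation: [[-0.999, -0.043, 0.0], [-0.043, 0.999, -0.0], [-0.0, -0.0, -1.0]]
contact_force: [0.5, -0.4, -1.3]
opening: 0.463
grip_force: 25.0
```

```bash
python3 -c "
from h import *
to(.6245,-.2686,.0241,.0436)"
```

```text
to [-0.3  0.   3.2] roll -0.04 tcp [ 0.6242 -0.2686  0.0273] q1,q7 [0.42 1.75] open 43.0 F [ 0.5 -0.4 -1.3]
```

{"op": "send_rows", "data": {"targets": [[[30,-0.2,0,2,0],[30,-0.2,0,3.6,0],[30,-0.2,0,3.6,0],[75,-0.2,0,3.6,0],[75,-0.2,0,3.6,0],[75,-0.2,0,3.6,0],[75,-0.2,0,-20,0],[75,-0.2,0,-75,0]]]}}

```text
t: 24.78
tool_pos: [0.6228, -0.268, 0.1005]
orientation: [[-0.999, -0.043, -0.005], [-0.043, 0.999, 0.002], [0.005, 0.002, -1.0]]
contact_force: [0.4, -0.8, -0.3]
opening: 0.808
grip_force: 0.0
```

```bash
python3 -c "
from h import *
to(.4186,.265,.13,0)"
```

```text
to [181.1 541.4 -27.6] roll 2.48 tcp [ 0.6228 -0.268   0.1005] q1,q7 [0.44 1.77] open 75.2 F [ 0.4 -0.8 -0.3]
```

{"op": "send_rows", "data": {"targets": [[[75,0,0,-28,0],[75,19,57,-28,2.5],[75,38,114,-28,2.5],[80,57,171,-28,2.5],[85,76,228,-28,2.5],[90,95,285,-28,2.5],[90,114,342,-28,2.5],[90,133,399,-28,2.5]]]}}

```text
t: 25.78
tool_pos: [0.4737, 0.1261, 0.1303]
orientation: [[-1.0, 0.001, 0.001], [0.001, 1.0, 0.0], [-0.001, 0.0, -1.0]]
contact_force: [1.0, -0.0, -0.1]
opening: 0.968
grip_force: 0.0
```

```bash
python3 -c "
from h import *
to(.4185,.265,.07,0)"
```

```text
to [ 55.4 138.9  60.3] roll -0.05 tcp [0.4737 0.1261 0.1303] q1,q7 [-0.28  1.06] open 90.0 F [ 1.  -0.  -0.1]
```

{"op": "send_rows", "data": {"targets": [[[90,20,50,0,0],[90,40,100,10,0],[90,55,139,30,0],[90,55,139,60,0],[90,55,139,85,0],[90,55,139,85,0],[90,55,139,85,0]]]}}

```text
t: 26.65
tool_pos: [0.4197, 0.2633, 0.0457]
orientation: [[-1.0, 0.001, 0.0], [0.001, 1.0, 0.0], [-0.0, 0.0, -1.0]]
contact_force: [0.4, -0.1, -0.5]
opening: 0.969
grip_force: 0.0
```

```bash
python3 - <<'E'
from h import *
to(.4185,.265,.003,0)
T=grab("top","top7.png");S=grab("side","side7.png")
u,v=map(int,proj("side",(.4185,.265,.007))[0])
f=lambda a,u,v:cv2.resize(a[v-30:v+30,u-40:u+40],(400,300),interpolation=0)
cv2.imwrite("pics/m8.png",np.hstack([f(T,340,135),f(S,u,v)]))
E
```

```text
to [ 1.2  1.6 42.7] roll -0.06 tcp [0.4197 0.2633 0.0457] q1,q7 [-0.63  0.75] open 90.1 F [ 0.4 -0.1 -0.5]
```

View pics/m8.png

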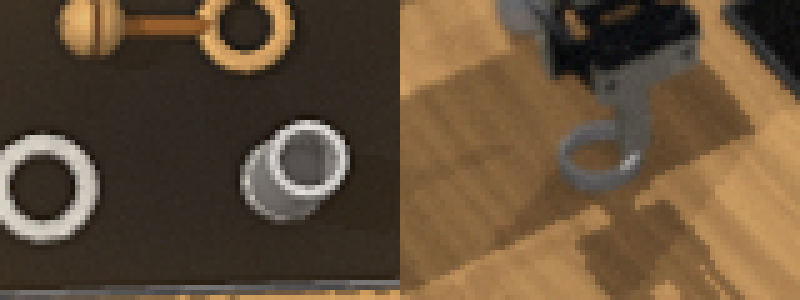

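The cylinder stands upright on its disc, with the white just visible around its base. The fingers straddle the ring.

{"op": "send_rows", "data": {"targets": [[[90,1.2,1.6,15,0],[90,1.2,1.6,30,0],[90,1.2,1.6,40,0],[90,1.2,1.6,42,0],[90,1.2,1.6,42,0]]]}}

```text
t: 27.38
tool_pos: [0.4181, 0.2648, 0.0029]
orientation: [[-1.0, 0.001, -0.0], [0.001, 1.0, -0.0], [0.0, -0.0, -1.0]]
contact_force: [-0.7, -0.2, 0.5]
opening: 0.967
grip_force: 0.0
```

```bash
python3 -c "
from h import *
to(.4185,.265,.003,0)"
```

```text
to [-0.4  0.2 -0.1] roll -0.04 tcp [0.4181 0.2648 0.0029] q1,q7 [-0.65  0.73] open 90.0 F [-0.7 -0.2  0.5]
```

{"op": "send_rows", "data": {"targets": [[[45,-0.3,0.2,0,0],[45,-0.3,0.2,0,0],[45,-0.3,0.2,0,0],[45,-0.3,0.2,0,0],[45,-0.3,0.2,0,0],[45,-0.3,0.2,0,0],[45,-0.3,0.2,-20,0],[45,-0.3,0.2,-70,0]]], "newtons": 20}}

```text
t: 28.38
tool_pos: [0.4175, 0.2646, 0.0722]
orientation: [[-1.0, 0.0, -0.003], [0.0, 1.0, -0.003], [0.003, -0.003, -1.0]]
contact_force: [0.1, 0.7, -0.4]
opening: 0.604
grip_force: 20.0
```

```bash
python3 -c "
from h import *
to(.6184,-.1286,.11,.0436)"
```

```text
to [-200.8 -393.3  -37.4] roll -2.51 tcp [0.4175 0.2646 0.0722] q1,q7 [-0.62  0.75] open 56.1 F [ 0.1  0.7 -0.4]
```

{"op": "send_rows", "data": {"targets": [[[45,0,0,-40,0],[45,-20,-45,-42,-1],[45,-48,-98,-42,-2.5],[45,-75,-150,-42,-2.5],[45,-103,-203,-42,-2.5],[45,-130,-255,-42,-2.5],[45,-158,-308,-42,-2.5],[45,-185,-360,-42,-2.5]]]}}

```text
t: 29.38
tool_pos: [0.6038, -0.0969, 0.1149]
orientation: [[-0.999, -0.043, -0.0], [-0.043, 0.999, 0.0], [0.0, 0.0, -1.0]]
contact_force: [0.7, 0.7, -0.2]
opening: 0.607
grip_force: 20.0
```

```bash
python3 -c "
from h import *
to(.6184,-.1286,.03,.0436)"
```

```text
to [-13.2 -32.3  84.9] roll -0.05 tcp [ 0.6038 -0.0969  0.1149] q1,q7 [0.2  1.49] open 56.4 F [ 0.7  0.7 -0.2]
```

{"op": "send_rows", "data": {"targets": [[[45,-13,-31,10,0],[45,-13,-31,40,0],[45,-13,-31,70,0],[45,-13,-31,90,0],[45,-13,-31,90,0],[45,-13,-31,90,0]]]}}

```text
t: 30.12
tool_pos: [0.6181, -0.1253, 0.0258]
orientation: [[-0.999, -0.043, 0.001], [-0.043, 0.999, -0.0], [-0.001, -0.0, -1.0]]
contact_force: [-1.0, -0.4, -1.1]
opening: 0.6
grip_force: 20.0
```

```bash
python3 - <<'E'
from h import *
to(.6184,-.1286,.009,.0436)
S=grab("side","side8.png");p=ctrl.get_obs()["tool_pos"]
u,v=map(int,proj("side",p)[0]);print(proj("side",p+[0,0,.004])-[u-40,v-30])
cv2.imwrite("pics/m9.png",cv2.resize(S[v-30:v+30,u-40:u+40],(640,480),interpolation=0))
E
```

```text
to [-0.2 -3.3 16.8] roll -0.03 tcp [ 0.6181 -0.1253  0.0258] q1,q7 [0.21 1.5 ] open 55.8 F [-1.  -0.4 -1.1]
[[40.89054111 29.19504586]]
```

View pics/m9.png

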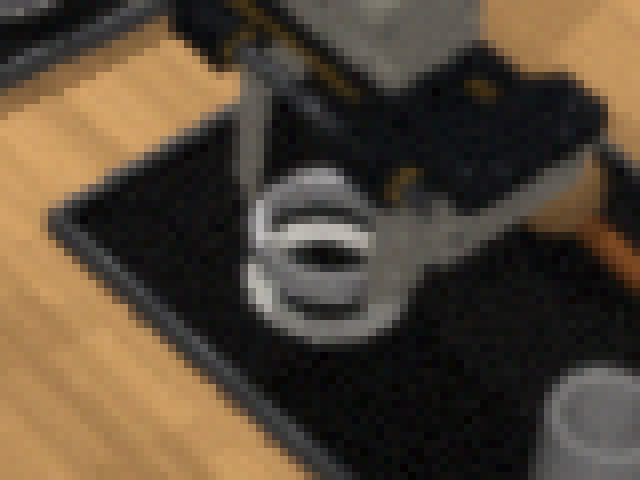

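The ring is held level just above its printed ring, centred at about crop pixel (320,235).

{"op": "send_rows", "data": {"targets": [[[45,0,-2.8,8,0],[45,0,-2.8,13,0],[45,0,-2.8,13,0],[45,0,-2.8,13,0]]]}}

```text
t: 30.68
tool_pos: [0.6177, -0.1282, 0.0121]
orientation: [[-0.999, -0.043, -0.0], [-0.043, 0.999, 0.0], [0.0, 0.0, -1.0]]
contact_force: [0.1, 1.3, -0.2]
opening: 0.606
grip_force: 20.0
```

```bash
python3 -c "
from h import *
to(.6184,-.1286,.009,.0436)"
```

```text
to [-0.6 -0.5  3.1] roll -0.04 tcp [ 0.6177 -0.1282  0.0121] q1,q7 [0.21 1.5 ] open 56.4 F [ 0.1  1.3 -0.2]
```

{"op": "send_rows", "data": {"targets": [[[45,-0.6,-0.4,2,0],[45,-0.6,-0.4,3.5,0],[45,-0.6,-0.4,3.5,0],[80,-0.6,-0.4,3.5,0],[80,-0.6,-0.4,3.5,0],[80,-0.6,-0.4,3.5,0],[80,-0.6,-0.4,-20,0],[80,-0.6,-0.4,-80,0]]]}}

```text
t: 31.68
tool_pos: [0.6167, -0.1282, 0.0905]
orientation: [[-0.999, -0.043, -0.005], [-0.043, 0.999, 0.001], [0.005, 0.001, -1.0]]
contact_force: [1.1, -0.8, 0.2]
opening: 0.86
grip_force: 0.0
```

{"op": "send_rows", "data": {"targets": [[[80,0,0,-60,0],[80,40,0,-90,0],[80,90,0,-90,0],[80,130,0,-90,0],[80,130,-50,-90,0],[80,130,-100,-90,0],[80,130,-150,-90,0],[80,130,-200,-90,0]]]}}

```text
t: 32.67
tool_pos: [0.4969, -0.3355, 0.1822]
orientation: [[-0.999, -0.043, 0.0], [-0.043, 0.999, -0.0], [-0.0, -0.0, -1.0]]
contact_force: [0.4, -0.0, -0.3]
opening: 0.859
grip_force: 0.0
```

```bash
python3 - <<'E'
from h import *
T=grab("top","top9.png");S=grab("side","side9.png")
a=cv2.resize(T[90:170,140:395],(800,251),interpolation=0)
u,v=map(int,proj("side",(.63,0,0))[0])
b=cv2.resize(S[105:265,210:420],(446,340),interpolation=2);c=cv2.resize(T[80:300],(354,152))
c=np.pad(c,((0,188),(0,0),(0,0)));cv2.imwrite("pics/m10.png",np.vstack([a,np.hstack([b,c])]))
for n,im in(("top",T),("side",S)):
    hs=cv2.cvtColor(im,cv2.COLOR_BGR2HSV);g=(hs[...,1]<60)&(hs[...,2]>85)
    for k,z in(("ring",.012),("weight",.014),("tester",.011)):
        q=proj(n,(*TG[k],z))[0]
        for x in blobs(g):
            if cv2.pointPolygonTest(x,tuple(map(float,q)),False)>=0:
                m=cv2.moments(x);print(n,k,cv2.boundingRect(x),cast(n,(m["m10"]/m["m00"],m["m01"]/m["m00"]),z)[0].round(4),TG[k])
E
```

```text
top ring (298, 132, 22, 22) [ 0.6169 -0.1278  0.012 ] (0.6184, -0.1286)
top weight (223, 129, 23, 24) [0.6175 0.0866 0.014 ] (0.6194, 0.0873)
top tester (158, 129, 15, 15) [0.6299 0.2883 0.011 ] (0.6291, 0.2869)
side tester (249, 123, 10, 12) [0.6286 0.2924 0.011 ] (0.6291, 0.2869)
```

View pics/m10.png

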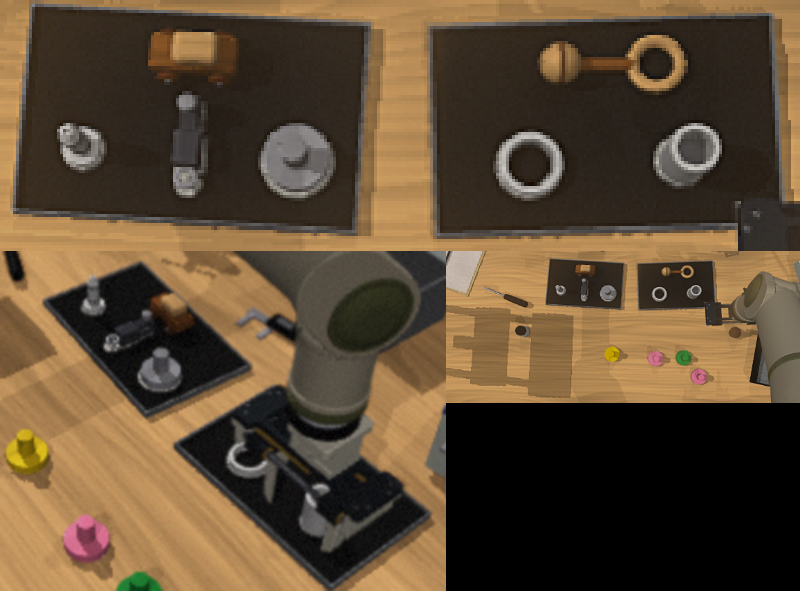

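All five pieces stand centred on their shapes. The jar, tree and look-alikes have not moved, and the gripper is open and clear at z = 0.18 m.

```bash
python3 -c "
from plant import ctrl
print(ctrl.close_job())"
```

```text
the job is handed in; nothing more can be done
None
```

I placed all five pieces on their printed shapes, in the order you listed, with the jar, tree and look-alikes left alone, and handed the job in at about 33 s; the result of the judging was not shown.

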